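# Try the roller catch on the tall cupboard

## Robot

A 6-joint arm with a two-finger parallel gripper is mounted at the origin on the work surface. World frame = base frame: x ahead of the robot, y to its left, z up, the work surface at z = 0. Lengths are in m, angles in rad, forces in N, time in s.
With the tool pointing down it reaches from about 0.325 to 0.9 m from the base axis. Payload 3.5 kg.
Tool frame: the origin (TCP) lies at the very end of the fingers, on their centre line; the grasp point (between the pads) lies ctrl.tcp_to_grasp behind it (ctrl.tcp_to_grasp is the distance from the TCP to the grasp point, in m); z points along the fingers, y is the line along which they close (so a half turn about z gives the same grasp; the last joint's range is limited). The gripper opens to 85 mm and grips with 20 to 120 N. Pads are 22 mm wide; open, the fingers measure 114 mm over their backs; the gripper's body (76 mm by 85 mm) begins 54 mm behind the grasp point. The pads swing forward as they close: fully open they stand 13 mm farther back than shut.
Start: joints at [-1.361, 0.276, -0.026, 1.268, 0, 1.467], TCP at [0.192, -0.595, 0.231] pointing down, gripper open.
Joint ranges: [-3.12, 3.12], [-0.85, 1.88], [-1.08, 1.24], [-1.95, 2.15], [-1.57, 1.53], [-3.14, 3.14]. Speed limits (rad/s): [2.57, 2.57, 3.14, 3.14, 3.14, 3.14].

## Interface

Orientations are given as a 3x3 rotation matrix whose columns are the frame's x, y, z axes.
In Python, from rig import ctrl, cams, close_job gives the robot as it stands.
- The arm moves only by the shell command python3 -m creep 'ROWS' [FORCE]. ROWS is JSON, a list of rows, each an object with "rot": the turn, a rotation vector about the tool's x, y, z in rad, a list of three; "offset": the shift along the tool's x, y, z in m, a list of three; "fingers": the finger opening in m, from 0 to 0.0854. In form: [{"rot": [rx, ry, rz], "offset": [tx, ty, tz], "fingers": fingers}, ...]. A call has 1 to 8 rows; each row shifts and turns the commanded pose from where the row before left it, along the tool's axes as they then stand; what a row does not reach is not made up. A row lasts 1/10 s, in which the tool goes at most 50 mm and 8.59 degrees, less where a joint would pass 70% of its speed; a pose out of reach is approached as far as the arm can. A call with a gripper value outside its range is refused whole. The fingers move at their own pace and stop on an object; FORCE is the grip in N (left out, the last holds). Time passes only in rows, so rows that do not move let the fingers close. It gives the time, the measured TCP pose, the force, the opening and the grip force at its end, in the units of the state.
- ctrl.get_obs(): the state, without advancing time (a new reading comes with each control period).
- cams.read_camera(name): name is "side" or "top"; returns a dict with "color" (420x560x3 uint8, red, green, blue), "z_map" (420x560 float32, m along the optical axis (not along the pixel's ray), 0 where there is no reading), "intrinsics" (3x3 intrinsics, pixels), "D" ([k1, k2, p1, p2, k3] as OpenCV has them; the pictures are not rectified), "xyz" and "rotation" of the camera in the world. Camera axes: x right, y up, looking along -z (the intrinsics and any distortion apply to the point x, -y, -z); pixel columns grow to the right and rows downward; lengths in m; the calibration is good to about 2 mm. A picture is of the moment at which its call begins.
- close_job(): hands the job in; it is judged then, once.
The state is a dict: "time_s": time; "joint_positions": joint angles; "qvel": joint speeds; "tau": joint torques, N m; "ee_pos": TCP position; "eef_rot": TCP orientation; "contact_force": force on the tool from outside, world axes, zero at the start; "moment": the same for the moment, N m; "gripper_width": opening from 0.0 (shut) to 1.0 (fully open); "finger_force": force on a finger pad.
Only numpy, scipy, OpenCV 4.12 (cv2) and the standard library are available. Lean on these libraries where they do the work, as an engineer would, in place of code of your own. Each camera call takes 0.05 s, during which the arm holds its last target. There are 200 camera calls.

## Task

Two small white cupboards stand on the counter with their doors ajar. Try out the new roller catch on the taller one: push its door fully shut so that the catch snaps, then pull it open again by its handle and leave it standing at least 40 degrees open. Leave the shorter cupboard's door as it is.

Things in the scene. Friction and masses are not known exactly. Their poses are not given: they have to be found in the camera images.
- tall_door (a joint): Opening angle (rad) of the taller cupboard's door. 0 shut, stop at 1.6; seen from above it opens anticlockwise about its upright hinge. Starts at 0.35 to 0.9, swings lightly, stays where left. In the last 0.09 rad a sprung roller inside resists: about 8 N of push at the handle overcomes it, the door snaps to 0, and about 6 N of pull frees it.
- tall_handle (a point): Grip point on the taller cupboard's handle, 215 mm above the counter, 25 mm below the cupboard's top. A steel bow on the door's outer face near the free edge: upright round bar 11 mm thick, 155 to 230 mm above the counter, axis 40 mm off the face, a post to the door at each end. Grip the bar from above, fingers closing along the door's width, and turn with the door.
- tall_hinge (a point): Point on the upright hinge axis of the taller cupboard (white, fixed, 190 wide, 150 deep, 240 mm high), 215 mm above the counter. Door 190 x 15 mm. The axis is at one edge, on the door's inner face; the bar is 165 mm from it along the door's width and 55 mm outward: seen from above, hinge-to-grip is turned 0.322 rad anticlockwise from the width direction (hinge to free edge).
- short_handle (a point): The same grip point on the same kind of handle on the shorter cupboard (white, fixed, 190 wide, 150 deep, 160 mm high), 135 mm above the counter. Its door also stands ajar, with hinge and swing as on the taller one; it is to be left as it is.

How it is judged:
By the outcome, as a careful person would: the job done as asked, in the order asked, and still so for the second after the job is handed in, with the robot touching nothing.
It also fails if it takes over 45 s, if anything falls off the work surface, if the arm or the gripper's body presses on something with over 40 N, if the wrist force passes 120 N, or if a joint passes its speed limit or range.

## Working session

There is one attempt and no reset: what is moved stays moved. The work goes in short steps, Python scripts to look and compute and a shell command to move; the robot and the scene stay as the last step left them, time stands still between calls to the robot, and variables do not carry over. Pictures are saved under pics/ and viewed, at most 10 in all, crops included, and the job is handed in when it is done.

```bash
mkdir -p pics; cat > h.py <<'E'
import numpy as np, cv2
from rig import ctrl, cams, close_job
def pts(c):
    K,D=c["intrinsics"],np.array(c["D"],float); h,w=c["z_map"].shape
    u,v=np.meshgrid(np.arange(w),np.arange(h))
    n=cv2.undistortPoints(np.stack([u,v],-1).reshape(-1,1,2).astype(float),np.array(K,float),D).reshape(h,w,2)
    z=c["z_map"]; p=np.stack([n[...,0]*z,-n[...,1]*z,-z],-1)
    return p@np.array(c["rotation"]).T+np.array(c["xyz"])
E
python3 - <<'E'
from h import *
for n in("side","top"):
    c=cams.read_camera(n); np.savez("/tmp/"+n,**{k:np.array(v) for k,v in c.items()})
    cv2.imwrite(f"pics/{n}0.png",c["color"][...,::-1]); print(n,c["xyz"],c["rotation"],(c["z_map"]>0).mean())
print(ctrl.get_obs(),ctrl.tcp_to_grasp)
E
```

```text
side [ 0.45489435 -0.75156493  0.75005781] [[ 0.99577706  0.0550491  -0.07346863]
 [-0.09159146  0.65019002 -0.7542307 ]
 [ 0.00624885  0.75777473  0.65248633]] 0.9961309523809524
top [ 0.3428738  -0.06274092  1.00939815] [[ 1.63797353e-01  9.65162584e-01 -2.04038264e-01]
 [-9.86493851e-01  1.60372199e-01 -3.33262762e-02]
 [ 5.56790211e-04  2.06741249e-01  9.78395496e-01]] 0.9961649659863946
{'time_s': 0.1, 'joint_positions': array([-1.36138901e+00,  2.77071226e-01, -2.77344783e-02,  1.26801249e+00,
        3.48673140e-05,  1.46738835e+00]), 'qvel': array([-1.16470662e-03, -3.90741631e-04,  3.87149203e-03,  7.99096061e-04,
       -6.36824843e-04,  4.97208926e-06]), 'tau': array([ 3.10828036e-04, -4.46707177e+01,  2.96128893e+01,  8.42708600e-03,
       -5.99100690e-05,  1.01946398e-05]), 'ee_pos': array([ 0.19218498, -0.59397868,  0.23026701]), 'eef_rot': array([[ 9.51471023e-01,  3.07738108e-01, -3.86201180e-04],
       [ 3.07738254e-01, -9.51468984e-01,  1.98494926e-03],
       [ 2.43386084e-04, -2.00747058e-03, -9.99997955e-01]]), 'contact_force': array([ 0.03698646, -0.06820723, -0.30559813]), 'moment': array([-0.0205356 , -0.00815953, -0.01983757]), 'finger_force': 0.0, 'gripper_width': 0.996167136177189} 0.0187
```

View pics/top0.png

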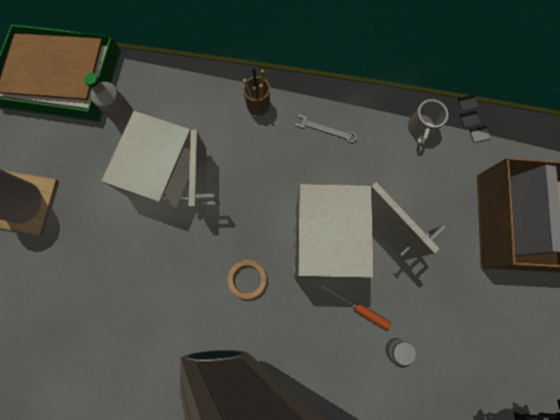

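View pics/side0.png

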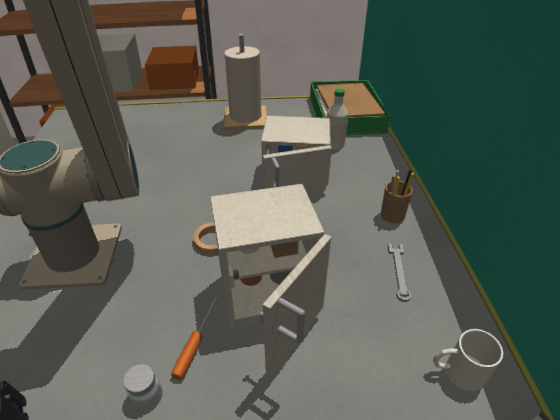

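The top view shows the taller cupboard at about (335,230), with its door's hinge near (375,187), free edge near (435,250) and handle bar near (443,228). The shorter one is at about (148,155). The side view agrees: the handle bow is at (285,310).

```bash
python3 - <<'E'
from h import *
c=dict(np.load("/tmp/top.npz")); P=pts(c)
def m(lo,hi,u0,u1,v0,v1):
    k=np.zeros(P.shape[:2],bool);k[v0:v1,u0:u1]=1
    return k&(P[...,2]>lo)&(P[...,2]<hi)
T=m(.232,.25,290,460,175,290)
k,l,s,_=cv2.connectedComponentsWithStats(T.astype(np.uint8))
for i in range(1,k):
    if s[i,4]<50: continue
    q=P[l==i]; r=cv2.minAreaRect(q[:,:2].astype(np.float32)); print(s[i],q[:,2].mean(),cv2.boxPoints(r).round(4).tolist())
H=m(.215,.24,425,460,215,250)
v,u=np.nonzero(H)
for a,b in list(zip(u,v)): print(a,b,P[b,a].round(3)) if a>436 else 0
E
```

```text
[ 298  182  148   96 7516] 0.23990050940106392 [[0.373199999332428, -0.09470000118017197], [0.41670000553131104, -0.397599995136261], [0.6133000254631042, -0.3693999946117401], [0.5697000026702881, -0.06650000065565109]]
440 226 [ 0.524 -0.376  0.224]
441 226 [ 0.523 -0.375  0.233]
442 226 [ 0.523 -0.377  0.234]
443 226 [ 0.523 -0.378  0.235]
444 226 [ 0.523 -0.381  0.235]
439 227 [ 0.523 -0.376  0.22 ]
440 227 [ 0.52  -0.373  0.234]
441 227 [ 0.521 -0.375  0.233]
442 227 [ 0.52  -0.376  0.236]
443 227 [ 0.521 -0.378  0.235]
444 227 [ 0.521 -0.38   0.235]
445 227 [ 0.521 -0.382  0.237]
438 228 [ 0.521 -0.376  0.216]
439 228 [ 0.521 -0.376  0.221]
440 228 [ 0.518 -0.373  0.233]
441 228 [ 0.518 -0.375  0.234]
442 228 [ 0.518 -0.376  0.237]
443 228 [ 0.519 -0.379  0.235]
444 228 [ 0.519 -0.38   0.236]
445 228 [ 0.519 -0.383  0.235]
438 229 [ 0.519 -0.376  0.215]
439 229 [ 0.515 -0.371  0.234]
440 229 [ 0.516 -0.373  0.234]
441 229 [ 0.515 -0.373  0.238]
442 229 [ 0.516 -0.377  0.235]
443 229 [ 0.516 -0.378  0.236]
444 229 [ 0.517 -0.381  0.234]
445 229 [ 0.518 -0.385  0.231]
437 230 [ 0
[... 435 characters left out ...]
513 -0.381  0.231]
437 232 [ 0.509 -0.367  0.234]
438 232 [ 0.509 -0.369  0.234]
439 232 [ 0.509 -0.37   0.236]
440 232 [ 0.509 -0.373  0.234]
441 232 [ 0.509 -0.374  0.237]
437 233 [ 0.506 -0.367  0.235]
438 233 [ 0.506 -0.368  0.237]
439 233 [ 0.506 -0.37   0.237]
440 233 [ 0.507 -0.373  0.234]
437 234 [ 0.504 -0.367  0.234]
438 234 [ 0.504 -0.369  0.236]
439 234 [ 0.505 -0.371  0.235]
437 235 [ 0.502 -0.367  0.236]
438 235 [ 0.502 -0.369  0.236]
437 236 [ 0.5   -0.367  0.237]
438 236 [ 0.5   -0.37   0.235]
437 246 [ 0.478 -0.367  0.239]
437 247 [ 0.477 -0.368  0.237]
437 248 [ 0.475 -0.369  0.237]
438 248 [ 0.475 -0.37   0.239]
437 249 [ 0.473 -0.369  0.236]
438 249 [ 0.473 -0.371  0.238]
```

```bash
python3 - <<'E'
import cv2
a=cv2.imread("pics/top0.png")[170:290,360:470]
cv2.imwrite("pics/c1.png",cv2.convertScaleAbs(cv2.resize(a,None,fx=5,fy=5,interpolation=cv2.INTER_NEAREST),alpha=1.5))
E
```

```text
(no output)
```

View pics/c1.png

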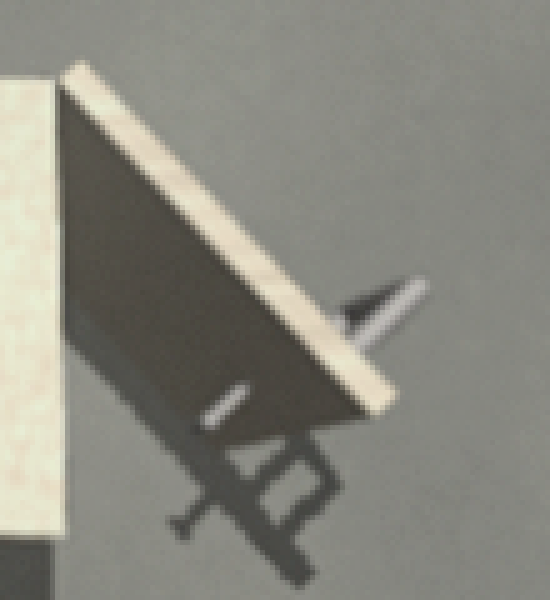

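The crop shows the door's top strip running from (373,187) to (437,250), with the handle's upper post ending at the bar near (443,228).

```bash
python3 - <<'E'
from h import *
c=dict(np.load("/tmp/top.npz")); P=pts(c)
k=np.zeros(P.shape[:2],np.uint8)
for n,(u0,u1) in dict(cab=(290,368),door=(376,450)).items():
    k[:]=0;k[175:290,u0:u1]=1
    q=P[(k>0)&(abs(P[...,2]-.24)<.006)&(c["color"].min(-1)>110)][:,:2].astype(np.float32)
    print(n,len(q),cv2.boxPoints(cv2.minAreaRect(q)).round(4).tolist())
def ray(u,v,z):
    n=cv2.undistortPoints(np.array([[[u,v]]],float),c["intrinsics"].astype(float),c["D"].astype(float))[0,0]
    d=c["rotation"]@np.array([n[0],-n[1],-1]); return c["xyz"]+d*(z-c["xyz"][2])/d[2]
Hi=ray(372.3,186.6,.24)[:2]; F=ray(434.5,252.5,.24)[:2]; B=ray(443.3,228,.23)[:2]
# closed width direction from cabinet's front edge
Cf=ray(372.8,276.5,.24)[:2]
f=lambda d:np.arctan2(d[1],d[0])
print(Hi,F,B,Cf)
print("theta",(f(F-Hi)-f(Cf-Hi)),"width dir",f(F-Hi),"closed dir",f(Cf-Hi),"grip dir",f(B-Hi),f(B-Hi)-.322,np.linalg.norm(B-Hi),np.linalg.norm(F-Hi))
# pred grip
t=f(F-Hi); print("grip from door",Hi+.1739*np.array([np.cos(t+.322),np.sin(t+.322)]))
E
```

```text
cab 6251 [[0.3749000132083893, -0.094200000166893], [0.3937000036239624, -0.2345999926328659], [0.5823000073432922, -0.2094999998807907], [0.5636000037193298, -0.0689999982714653]]
door 560 [[0.4657000005245209, -0.36739999055862427], [0.5187000036239624, -0.3910999894142151], [0.5914999842643738, -0.22830000519752502], [0.5385000109672546, -0.2046000063419342]]
[ 0.5812     -0.22078015] [ 0.4641558  -0.36315074] [ 0.51998058 -0.38134225] [ 0.39612231 -0.24332292]
theta 0.7615140547677268 width dir -2.2588739770307 closed dir -3.0203880317984266 grip dir -1.9350630163467804 -2.2570630163467804 0.17183714325977426 0.18430607357396378
grip from door [ 0.51895149 -0.38315729]
```

```bash
python3 -m creep '[{"rot":[0,0,0],"offset":[0,0,-0.045],"fingers":0.06},{"rot":[0,0,0],"offset":[0,0,-0.045],"fingers":0.06},{"rot":[0,0,0],"offset":[0.042,-0.0112,0],"fingers":0.06},{"rot":[0,0,0],"offset":[0.042,-0.0112,0],"fingers":0.06},{"rot":[0,0,0],"offset":[0.042,-0.0112,0],"fingers":0.06},{"rot":[0,0,0],"offset":[0.042,-0.0112,0],"fingers":0.06},{"rot":[0,0,0],"offset":[0.042,-0.0112,0],"fingers":0.06},{"rot":[0,0,0],"offset":[0.042,-0.0112,0],"fingers":0.06}]' 30
python3 -m creep '[{"rot":[0,0,0],"offset":[0.042,-0.0112,0],"fingers":0.06},{"rot":[0,0,0],"offset":[0.042,-0.0112,0],"fingers":0.06},{"rot":[0,0,0],"offset":[0.042,-0.0112,0],"fingers":0.06},{"rot":[0,0,-0.143],"offset":[0,0,0],"fingers":0.06},{"rot":[0,0,-0.143],"offset":[0,0,0],"fingers":0.06},{"rot":[0,0,-0.143],"offset":[0,0,0],"fingers":0.06},{"rot":[0,0,-0.143],"offset":[0,0,0],"fingers":0.06},{"rot":[0,0,-0.143],"offset":[0,0,0],"fingers":0.06}]'
python3 -m creep '[{"rot":[0,0,-0.143],"offset":[0,0,0],"fingers":0.06},{"rot":[0,0,-0.143],"offset":[0,0,0],"fingers":0.06},{"rot":[0,0,-0.143],"offset":[0,0,0],"fingers":0.06},{"rot":[0,0,-0.143],"offset":[0,0,0],"fingers":0.06},{"rot":[0,0,-0.143],"offset":[0,0,0],"fingers":0.06},{"rot":[0,0,-0.143],"offset":[0,0,0],"fingers":0.06},{"rot":[0,0,-0.143],"offset":[0,0,0],"fingers":0.06},{"rot":[0,0,-0.143],"offset":[0,0,0],"fingers":0.06}]'
python3 -m creep '[{"rot":[0,0,-0.143],"offset":[0,0,0],"fingers":0.06},{"rot":[0,0,-0.143],"offset":[0,0,0],"fingers":0.06},{"rot":[0,0,0],"offset":[0,0,0],"fingers":0.06},{"rot":[0,0,0],"offset":[0,0,0],"fingers":0.06}]'
python3 - <<'E'
from h import *
o=ctrl.get_obs();R=o["eef_rot"]; print(R.round(3), "yaw",np.arctan2(R[1,1],R[0,1]),o["joint_positions"].round(3))
g=np.array([.5195,-.382,.215-ctrl.tcp_to_grasp]); print("tool shift",R.T@(g-o["ee_pos"]))
c=cams.read_camera("top");cv2.imwrite("pics/t2.png",cv2.resize(c["color"][120:330,280:560,::-1],None,fx=2.5,fy=2.5))
E
```

```text
time_s: 0.9
ee_pos: [0.4125, -0.4518, 0.3208]
eef_rot: [[0.952, 0.308, -0.001], [0.308, -0.952, 0.001], [-0.0, -0.001, -1.0]]
contact_force: [0.3, -1.1, -0.1]
gripper_width: 0.704
finger_force: 0.0
time_s: 1.7
ee_pos: [0.5208, -0.3821, 0.3205]
eef_rot: [[0.511, 0.859, -0.001], [0.859, -0.511, 0.001], [0.0, -0.001, -1.0]]
contact_force: [0.5, 0.9, -0.2]
gripper_width: 0.702
finger_force: 0.0
time_s: 2.5
ee_pos: [0.5207, -0.3822, 0.3205]
eef_rot: [[-0.57, 0.821, -0.001], [0.821, 0.57, 0.001], [0.001, -0.0, -1.0]]
contact_force: [-0.1, -0.4, -0.7]
gripper_width: 0.701
finger_force: 0.0
time_s: 2.9
ee_pos: [0.5208, -0.3823, 0.3208]
eef_rot: [[-0.773, 0.634, -0.001], [0.634, 0.773, 0.001], [0.001, 0.0, -1.0]]
contact_force: [0.6, -0.2, -0.1]
gripper_width: 0.702
finger_force: 0.0
[[-0.773  0.634 -0.001]
 [ 0.634  0.773  0.001]
 [ 0.001  0.    -1.   ]] yaw 0.8840234565381198 [-0.733  0.286  0.172  1.458  0.    -0.046]
tool shift [ 0.00104505 -0.00059353  0.12452221]
```

View pics/t2.png

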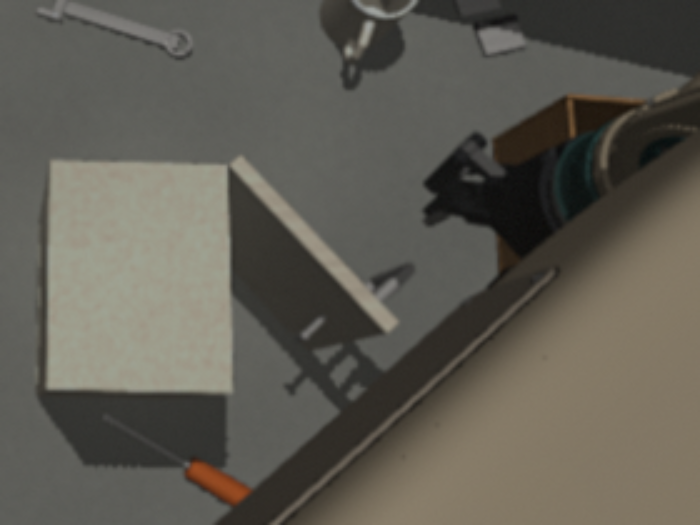

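The crop shows the gripper near (455,185), above and to the right of the handle at (400,275). I'll check whether parallax alone explains that offset.

```bash
python3 - <<'E'
from h import *
o=ctrl.get_obs();R=o["eef_rot"];e=o["ee_pos"]
c=cams.read_camera("top");P=pts(c)
def proj(p):
    q=np.array(c["rotation"]).T@(np.array(p)-c["xyz"]); q=np.array([[q[0],-q[1],-q[2]]])
    return cv2.projectPoints(q,np.zeros(3),np.zeros(3),np.array(c["intrinsics"],float),np.array(c["D"],float))[0].ravel()
for s in(-.03,0,.03):
    p=proj(e+R[:,1]*s); print("tip",p,"crop",(p-[280,120])*2.5)
for n,z in(("top",.32),):
    k=(np.arange(560)[None]>440)&(np.arange(560)[None]<500)&(np.arange(420)[:,None]>165)&(np.arange(420)[:,None]<215)&(P[...,2]>.3)&(P[...,2]<.36)
    q=P[k]; v,u=np.nonzero(k); print(len(q)); 
    for i in range(0,len(q),max(1,len(q)//25)): print(u[i],v[i],q[i].round(3))
s=cams.read_camera("side");im=s["color"][...,::-1].copy();c=s
for a in(-.03,.03): cv2.circle(im,tuple(int(x) for x in proj(e+R[:,1]*a)),3,(0,0,255),1)
cv2.circle(im,tuple(int(x) for x in proj([.5195,-.382,.23])),3,(0,255,0),1)
cv2.imwrite("pics/s3.png",cv2.resize(im[100:420,130:500],None,fx=1.8,fy=1.8))
E
```

```text
tip [475.62314299 231.93878095] crop [489.05785748 279.84695237]
tip [464.13118923 220.00281293] crop [460.32797308 250.00703233]
tip [452.7004494  208.17487596] crop [431.75112351 220.43718989]
73
454 198 [ 0.555 -0.353  0.337]
454 199 [ 0.549 -0.348  0.349]
452 200 [ 0.55  -0.349  0.338]
454 200 [ 0.545 -0.344  0.358]
452 201 [ 0.545 -0.345  0.349]
454 201 [ 0.543 -0.345  0.357]
451 202 [ 0.543 -0.344  0.347]
453 202 [ 0.543 -0.346  0.35 ]
449 203 [ 0.544 -0.344  0.338]
451 203 [ 0.543 -0.346  0.342]
453 203 [ 0.542 -0.348  0.348]
455 203 [ 0.54  -0.348  0.355]
450 204 [ 0.542 -0.346  0.338]
452 204 [ 0.541 -0.348  0.343]
454 204 [ 0.54  -0.349  0.349]
456 204 [ 0.537 -0.348  0.36 ]
450 205 [ 0.541 -0.347  0.336]
452 205 [ 0.54  -0.349  0.341]
454 205 [ 0.537 -0.348  0.352]
456 205 [ 0.536 -0.349  0.357]
451 206 [ 0.539 -0.349  0.337]
453 206 [ 0.536 -0.348  0.348]
455 206 [ 0.535 -0.349  0.354]
457 206 [ 0.534 -0.35   0.359]
450 207 [ 0.537 -0.348  0.336]
452 207 [ 0.535 -0.348  0.344]
454 207 [ 0.534 -0.349  0.349]
456 207 [ 0.532 -0.349  0.358]
449 208 [ 0.536 -0.348  0.332]
451 208 [ 0.534 -0.347  0.341]
453 208 [ 0.534 -0.35   0.344]
455 208 [ 0.532 -0.351  0.35 ]
449 209 [ 0.534 -0.348  0.331]
451 209 [ 0.534 -0.35   0.336]
453 209 [ 0.533 -0.351  0.34 ]
450 210 [ 0.533 -0.35   0.331]
452 210 [ 0.532 -0.351  0.336]
```

View pics/s3.png

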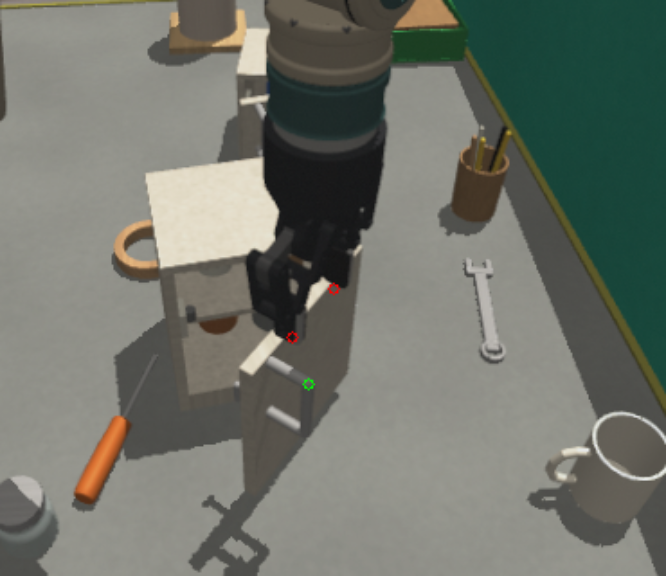

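The side view shows both fingertips on their projected marks. The green mark sits on the bar's top, so the offset was parallax. I'll descend and grip.

```bash
python3 -m creep '[{"rot":[0,0,0],"offset":[0,0,0.03],"fingers":0.06},{"rot":[0,0,0],"offset":[0,0,0.03],"fingers":0.06},{"rot":[0,0,0],"offset":[0,0,0.03],"fingers":0.06},{"rot":[0,0,0],"offset":[0,0,0.032],"fingers":0.06},{"rot":[0,0,0],"offset":[0,0,0],"fingers":0.06}]'
python3 -m creep '[{"rot":[0,0,0],"offset":[0,0,0],"fingers":0},{"rot":[0,0,0],"offset":[0,0,0],"fingers":0},{"rot":[0,0,0],"offset":[0,0,0],"fingers":0},{"rot":[0,0,0],"offset":[0,0,0],"fingers":0},{"rot":[0,0,0],"offset":[0,0,0],"fingers":0},{"rot":[0,0,0],"offset":[0,0,0],"fingers":0}]' 40
python3 - <<'E'
from h import *
o=ctrl.get_obs();R=o["eef_rot"]; print(R.round(3), o["ee_pos"],o["joint_positions"].round(3),o["moment"])
H=np.array([.581,-.221]); d=o["ee_pos"][:2]-H; print(np.hypot(*d),np.arctan2(d[1],d[0]), (R.T@np.r_[-d,0]))
E
```

```text
time_s: 3.55
ee_pos: [0.518, -0.3798, 0.1938]
eef_rot: [[-0.775, 0.632, -0.008], [0.632, 0.775, 0.007], [0.011, 0.001, -1.0]]
contact_force: [-1.4, 1.3, 0.2]
gripper_width: 0.701
finger_force: 0.0
time_s: 4.15
ee_pos: [0.5225, -0.3824, 0.2019]
eef_rot: [[-0.776, 0.631, 0.004], [0.631, 0.776, -0.001], [-0.004, 0.002, -1.0]]
contact_force: [1.9, 4.2, 6.0]
gripper_width: 0.115
finger_force: 39.8
[[-0.776  0.631  0.004]
 [ 0.631  0.776 -0.001]
 [-0.004  0.002 -1.   ]] [ 0.52254535 -0.38235017  0.20190356] [-0.732  0.329 -0.018  1.22   0.002 -0.049] [ 0.7792212  -0.25565853 -0.03481047]
0.1716124234983123 -1.9183727706036353 [5.65146263e-02 1.62039833e-01 1.15724905e-04]
```

```bash
python3 -m creep '[{"rot":[0,0,0.1],"offset":[0.0167,-0.0047,0],"fingers":0},{"rot":[0,0,0.1],"offset":[0.0167,-0.0047,0],"fingers":0},{"rot":[0,0,0.1],"offset":[0.0167,-0.0047,0],"fingers":0},{"rot":[0,0,0],"offset":[0,0,0],"fingers":0}]'
python3 -m creep '[{"rot":[0,0,0.1],"offset":[0.0167,-0.0047,0],"fingers":0},{"rot":[0,0,0.1],"offset":[0.0167,-0.0047,0],"fingers":0},{"rot":[0,0,0.1],"offset":[0.0167,-0.0047,0],"fingers":0},{"rot":[0,0,0],"offset":[0,0,0],"fingers":0},{"rot":[0,0,0],"offset":[0,0,0],"fingers":0}]'
cat > a.py <<'E'
from h import *
o=ctrl.get_obs();R=o["eef_rot"]
d=o["ee_pos"][:2]-[.581,-.221]; print("door by pos",np.arctan2(d[1],d[0])-.322+3.02,"by yaw",np.arctan2(R[1,1],R[0,1])-np.pi+3.02,"r",np.hypot(*d),"F tool",(R.T@o["contact_force"]).round(1))
E
python3 a.py
```

```text
time_s: 4.55
ee_pos: [0.4757, -0.3563, 0.2019]
eef_rot: [[-0.553, 0.833, 0.003], [0.833, 0.553, -0.001], [-0.002, 0.002, -1.0]]
contact_force: [2.2, 2.7, 4.3]
gripper_width: 0.114
finger_force: 39.7
time_s: 5.05
ee_pos: [0.4409, -0.3203, 0.2019]
eef_rot: [[-0.283, 0.959, 0.004], [0.959, 0.283, -0.003], [-0.004, 0.002, -1.0]]
contact_force: [1.1, 0.8, 6.2]
gripper_width: 0.116
finger_force: 40.3
door by pos 0.17287838584723092 by yaw 0.16583368814268518 r 0.17172217132338044 F tool [ 0.5  1.3 -6.2]
```

```bash
python3 -m creep '[{"rot":[0,0,0.06],"offset":[0.01,-0.003,0],"fingers":0},{"rot":[0,0,0.06],"offset":[0.01,-0.003,0],"fingers":0},{"rot":[0,0,0],"offset":[0,0,0],"fingers":0}]'; python3 a.py
python3 -m creep '[{"rot":[0,0,0.04],"offset":[0.0067,-0.002,0],"fingers":0},{"rot":[0,0,0.01],"offset":[0.002,-0.0005,0],"fingers":0},{"rot":[0,0,0],"offset":[0,0,0],"fingers":0},{"rot":[0,0,0],"offset":[0,0,0],"fingers":0}]'; python3 a.py
```

```text
time_s: 5.35
ee_pos: [0.4292, -0.3015, 0.2018]
eef_rot: [[-0.166, 0.986, 0.002], [0.986, 0.166, -0.001], [-0.001, 0.002, -1.0]]
contact_force: [-2.3, 4.0, 9.4]
gripper_width: 0.111
finger_force: 40.7
door by pos 0.0436195988722794 by yaw 0.044984888447888505 r 0.1718439978297337 F tool [ 4.3 -1.6 -9.4]
time_s: 5.75
ee_pos: [0.4277, -0.299, 0.2019]
eef_rot: [[-0.116, 0.993, 0.005], [0.993, 0.116, -0.012], [-0.013, 0.004, -1.0]]
contact_force: [3.0, -9.9, -0.2]
gripper_width: 0.114
finger_force: 40.1
door by pos 0.027046652895185375 by yaw -0.005095372888244576 r 0.17201616359557403 F tool [-10.2   1.8   0.4]
```

```bash
python3 -m creep '[{"rot":[0,0,0],"offset":[0.004,0,0],"fingers":0},{"rot":[0,0,0],"offset":[0,0,0],"fingers":0},{"rot":[0,0,0],"offset":[0,0,0],"fingers":0}]'; python3 a.py
python3 - <<'E'
from h import *
for n,b in(("top",(150,300,280,480)),("side",(150,400,150,400))):
    c=cams.read_camera(n);cv2.imwrite(f"pics/{n}4.png",cv2.convertScaleAbs(cv2.resize(c["color"][b[0]:b[1],b[2]:b[3],::-1],None,fx=2.4,fy=2.4),alpha=1.4))
E
```

```text
time_s: 6.05
ee_pos: [0.4277, -0.2988, 0.2021]
eef_rot: [[-0.114, 0.993, 0.005], [0.993, 0.114, -0.02], [-0.02, 0.003, -1.0]]
contact_force: [3.3, -18.7, -5.2]
gripper_width: 0.113
finger_force: 39.9
door by pos 0.025719577870686017 by yaw -0.0073787609556559275 r 0.17191083108876132 F tool [-18.8   1.1   5.6]
```

View pics/top4.png

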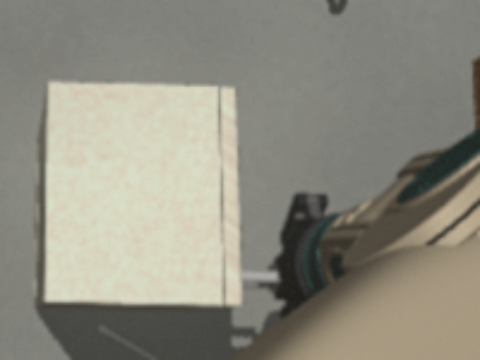

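View pics/side4.png

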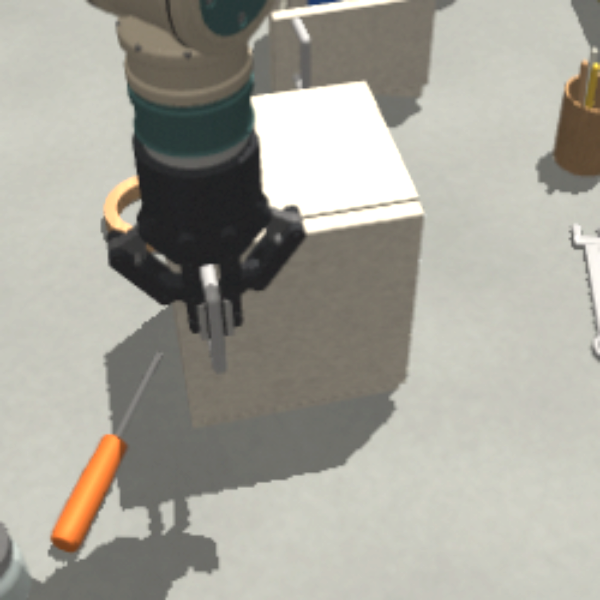

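Both views show the door flush: the seam is even along the cabinet front, from (220,87) to (225,305) in the top crop. Force rose to 19 N with no further movement, so the door is hard against its stop. Now pulling it open.

```bash
python3 -m creep '[{"rot":[0,0,0],"offset":[-0.005,0,0],"fingers":0},{"rot":[0,0,-0.05],"offset":[-0.0082,0.0029,0],"fingers":0},{"rot":[0,0,-0.05],"offset":[-0.0082,0.0029,0],"fingers":0},{"rot":[0,0,-0.1],"offset":[-0.0162,0.0063,0],"fingers":0},{"rot":[0,0,0],"offset":[0,0,0],"fingers":0}]' 60; python3 a.py
python3 -m creep '[{"rot":[0,0,-0.1],"offset":[-0.0162,0.0063,0],"fingers":0},{"rot":[0,0,-0.1],"offset":[-0.0162,0.0063,0],"fingers":0},{"rot":[0,0,-0.1],"offset":[-0.0162,0.0063,0],"fingers":0},{"rot":[0,0,-0.1],"offset":[-0.0162,0.0063,0],"fingers":0},{"rot":[0,0,0],"offset":[0,0,0],"fingers":0}]'; python3 a.py
```

```text
time_s: 6.65
ee_pos: [0.4464, -0.3274, 0.2019]
eef_rot: [[-0.313, 0.95, 0.007], [0.95, 0.313, -0.005], [-0.006, 0.005, -1.0]]
contact_force: [2.1, 1.3, 7.4]
gripper_width: 0.106
finger_force: 60.0
door by pos 0.22518661633480397 by yaw 0.1966606005584759 r 0.17161921481646902 F tool [ 0.5  2.5 -7.4]
time_s: 7.15
ee_pos: [0.4985, -0.3713, 0.2019]
eef_rot: [[-0.659, 0.752, 0.008], [0.752, 0.659, -0.001], [-0.005, 0.005, -1.0]]
contact_force: [2.7, 5.2, 7.7]
gripper_width: 0.109
finger_force: 60.1
door by pos 0.6254562049409893 by yaw 0.5983819081578354 r 0.17145386911391455 F tool [ 2.1  5.5 -7.7]
```

```bash
python3 -m creep '[{"rot":[0,0,-0.1],"offset":[-0.0162,0.0063,0],"fingers":0},{"rot":[0,0,-0.1],"offset":[-0.0162,0.0063,0],"fingers":0},{"rot":[0,0,-0.1],"offset":[-0.0162,0.0063,0],"fingers":0},{"rot":[0,0,-0.05],"offset":[-0.0082,0.0029,0],"fingers":0},{"rot":[0,0,0],"offset":[0,0,0],"fingers":0},{"rot":[0,0,0],"offset":[0,0,0],"fingers":0}]'; python3 a.py
python3 -m creep '[{"rot":[0,0,0],"offset":[0,0,0],"fingers":0.06},{"rot":[0,0,0],"offset":[0,0,0],"fingers":0.06},{"rot":[0,0,0],"offset":[0,0,0],"fingers":0.06},{"rot":[0,0,0],"offset":[0,0,0],"fingers":0.06},{"rot":[0,0,0],"offset":[0,0,0],"fingers":0.06},{"rot":[0,0,0],"offset":[0,0,0],"fingers":0.06}]'
python3 -m creep '[{"rot":[0,0,0],"offset":[0,0,-0.02],"fingers":0.06},{"rot":[0,0,0],"offset":[0,0,-0.03],"fingers":0.06},{"rot":[0,0,0],"offset":[0,0,-0.04],"fingers":0.06},{"rot":[0,0,0],"offset":[0,0,-0.04],"fingers":0.06},{"rot":[0,0,0],"offset":[0,0,0],"fingers":0.06},{"rot":[0,0,0],"offset":[0,0,0],"fingers":0.06}]'
python3 - <<'E'
from h import *
c=cams.read_camera("side");cv2.imwrite("pics/side5.png",c["color"][...,::-1])
E
```

```text
time_s: 7.75
ee_pos: [0.5535, -0.3905, 0.2019]
eef_rot: [[-0.876, 0.482, 0.005], [0.482, 0.876, 0.002], [-0.004, 0.004, -1.0]]
contact_force: [2.4, 6.3, 7.4]
gripper_width: 0.112
finger_force: 60.0
door by pos 0.9662384853388373 by yaw 0.9466929076672028 r 0.17174334956156861 F tool [ 0.9  6.7 -7.4]
time_s: 8.35
ee_pos: [0.5508, -0.3921, 0.1991]
eef_rot: [[-0.876, 0.483, -0.0], [0.483, 0.876, 0.0], [0.0, -0.0, -1.0]]
contact_force: [0.3, 0.3, -0.1]
gripper_width: 0.706
finger_force: 0.0
time_s: 8.95
ee_pos: [0.5516, -0.3926, 0.331]
eef_rot: [[-0.876, 0.483, 0.003], [0.483, 0.876, -0.002], [-0.003, -0.001, -1.0]]
contact_force: [0.5, -0.5, -0.1]
gripper_width: 0.704
finger_force: 0.0
```

View pics/side5.png

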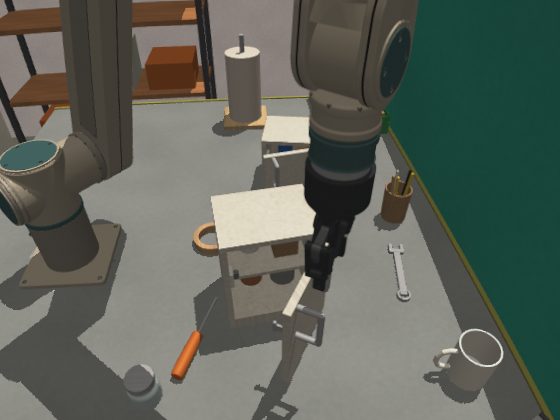

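The picture shows the tall door standing wide open, with its free edge near (290,315) and its handle near (315,325). The gripper is clear above it, and the short cupboard's door at (285,155) hasn't moved.

```bash
python3 -c "
from rig import close_job; print(close_job())"
```

```text
the job is handed in; nothing more can be done
None
```

The taller cupboard's door was pushed fully shut against its stop, past the roller catch. It was then pulled open by its handle and left at about 0.95 rad (54°). The arm is clear of it, the shorter cupboard's door was not touched, and the job is handed in at about 9 s; no verdict was returned.

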